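Pull the top bin off the nest and set it on the counting scale

TASK

An empty bin is needed on the counting scale, ready to be tared. Break the top blue bin loose from the blue nested stack and pull it straight up and out, leaving the rest of the stack standing where it is, then set it down gently, upright, in the middle of the scale's pan and let go. Leave everything else on the bench alone.

Things in the scene. Friction and masses are not known exactly. Their poses are not given: they have to be found in the camera images.
- bin: Top blue plastic bin of the blue nested stack, empty, 48 to 84 g, 66 mm high, walls 2.5 mm. Upright rim band, outside 110 mm (x) by 60 mm (y), from z = 40 to 66 mm; below it an upright neck 104 x 54 mm down to z = 28 mm, then a taper to 92 x 42 mm at the bottom. Origin: centre of underside; z up. White label on -x end. At first only the band shows. Grip above z = 40 mm: the bin below is as wide.
- bin_rim (a point): Centre of the top bin's open mouth, level with its rim, 66 mm above its origin; same axes. The bin sits 40 mm deep in the bin below, its band on that bin's rim, and that bin's springy long walls pinch its neck: breaking it loose takes roughly 8 to 17 N straight up; the pinch goes over the first 10 to 20 mm of lift, and after 40 mm it is clear.
- stand: Rest of the blue stack: loose dark steel base plate 180 x 115 x 10 mm, lowest bin bolted on it, two more blue bins nested in that, each 26 mm higher; 2.2 kg, enough to stay put while the top bin is pulled straight off. Origin: centre of the plate's underside; x along the bins, z up. Its uppermost rim is at z = 128 mm; the nested top bin's origin is at z = 88 mm.
- pan_mid (a point): The middle of the top face of the scale's flat metal pan, 105 mm above the bench. The pan is 215 mm (x) by 290 mm (y), z up; the scale's keys and display are on its -x side, sloping down from about the level of the pan.
- scale: The grey and white bench counting scale, fixed, 310 mm deep by 300 mm wide; origin on the bench under the middle of its pan.
- stand_yellow: A second stack like the first but of four yellow bins, not wanted: 2.2 kg, loose, base plate 180 x 115 x 10 mm, 154 mm high. Origin: centre of the plate's underside.
- bracket: Bystander: steel door-hanger angle with two white rollers, 120 x 50 mm, 50 mm high, loose. Origin: centre of its underside.
- scanner: Bystander: grey and black hand scanner lying on its side, about 150 x 100 mm, 34 mm high, loose. Origin: on the bench at the rear of its head.
- tape: Bystander: roll of brown packing tape lying flat, 100 mm across, 48 mm high, loose. Origin: centre of its underside.
- spray_can: Bystander: upright orange spray can, 58 mm across, 170 mm high, loose. Origin: centre of its underside.
- wrench: Bystander: open-ended wrench 190 mm long lying flat, loose. Origin: on the bench under its middle.
- driver: Bystander: black and blue pistol-grip cordless driver lying on its side, about 190 x 170 mm, 50 mm high, loose. Origin: on the bench at the rear of its barrel.
Things that resemble listed ones, but are neither listed nor needed, are in the scene too. Leave any green or yellow look-alike of the bin alone.

How it is judged:
On the way:
1. the top blue bin is pulled clear above the rest of the stack, which stays standing (z of bin in the frame of stand above 0.132 m and horizontal distance between bin and stand below 0.06 m and distance of stand from where it was at the start of the episode below 0.03 m), for 0.1 s.
At the end, for the whole second after the job is handed in: The blue bin stands upright (within about 4.5 degrees), still and released, flat on the scale's pan with its centre within 40 mm of the pan's middle; the rest of the blue stack stands upright within 30 mm of where it was (horizontal distance between bin and pan_mid below 0.04 m and z of bin in the frame of pan_mid between -0.005 and 0.006 m and angle between each of bin, stand's own z axis and vertical below 0.08 rad and linear speed of bin below 0.02 m/s and contact force between bin and scale above 0.1 N and distance of stand from where it was at the start of the episode below 0.03 m); the robot touches nothing.
It fails at once if the bin is tipped more than 15 degrees while it is still in the stack, instead of being pulled straight up (z of bin in the frame of stand below 0.12 m and horizontal distance between bin and stand below 0.06 m and angle between bin's own z axis and vertical above 0.26 rad).
It fails at once if the rest of the blue stack is lifted or shoved more than 30 mm, or tipped more than 11 degrees (distance of stand from where it was at the start of the episode above 0.03 m or angle between stand's own z axis and vertical above 0.2 rad).
It fails at once if the bin is dropped (falls freely by more than about 18 mm) (contact force between the fingers and bin below 0.02 N and linear speed of bin above 0.6 m/s).
It fails at once if the bin is pressed onto the scale with more than 40 N (contact force between bin and scale above 40 N).
It fails at once if the yellow stack or another loose thing on the bench is moved more than 30 mm (distance of any of stand_yellow, bracket, scanner, tape, spray_can, wrench, driver from where it was at the start of the episode above 0.03 m).
It also fails if it takes over 38 s, if anything falls off the work surface, if the arm or the gripper's body presses on something with over 40 N, if the wrist force passes 120 N, or if a joint passes its speed limit or range.

ROBOT

A 6-joint arm with a two-finger parallel gripper is mounted at the origin on the work surface. World frame = base frame: x ahead of the robot, y to its left, z up, the work surface at z = 0. Lengths are in m, angles in rad, forces in N, time in s.
With the tool pointing down it reaches from about 0.35 to 0.85 m from the base axis. Payload 8.1 kg.
Tool frame: the origin (TCP) lies between the finger pads; the fingertips stand 22 mm ahead of it and the grasp point (between the pads) lies 3 mm ahead of it; z points along the fingers, y is the line along which they close (so a half turn about z gives the same grasp; the last joint's range is limited). The gripper opens to 93 mm and grips with 3 to 60 N. Pads are 15 mm wide; open, the fingers measure 128 mm over their backs; the gripper's body (75 mm by 188 mm) begins 65 mm behind the grasp point.
Start: joints at [1.239, 0.13, 1.488, -0, 1.523, -0.085], TCP at [0.147, 0.582, 0.241] pointing down, gripper open.
Joint ranges: [-2.96, 2.96], [-0.89, 2.26], [0.02, 2.5], [-1.34, 4.48], [0, 2.73], [-2.66, 2.66]. Speed limits (rad/s): [2.39, 2.39, 2.79, 3.14, 3.14, 3.14].

INTERFACE

Orientations are given as a rotation vector (axis times angle).
In Python, from cell import manip gives the robot as it stands.
- The arm moves only by the tool play_rows, never from a script. Its argument "plan" is text: rows parted by semicolons, each of 5 numbers parted by spaces: the finger opening in mm, from 0 to 93, then the shift along the tool's x, y, z in mm, then the turn about the tool's z in rad. A call has 1 to 20 rows; each row is the pose to reach, as a shift and turn from the pose commanded when the call began, along the tool's axes at that moment; what a row does not reach only later rows make up. A row lasts 1/10 s, in which the tool goes at most 50 mm and 8.59 degrees, less where a joint would pass 70% of its speed; a pose out of reach is approached as far as the arm can. A call with a gripper value outside its range is refused whole. The fingers move at their own pace and stop on an object; "grip_force" is the grip in N (left out, the last holds). Time passes only in rows, so rows that repeat a pose let the fingers close. It gives the time, the measured TCP pose, the force, the opening and the grip force at its end, in the units of the state.
- manip.read_state(): the state, without advancing time (a new reading comes with each control period).
- manip.snapshot(name): name is "scene" or "top" or "wrist"; returns the picture (384x512x3 uint8, red, green, blue); there is no depth.
- manip.camera_model(name): a dict with "mtx" (3x3 intrinsics, pixels), "R" (3x3) and "t" (3): a world point X has camera coordinates R X + t; the wrist camera has in their place "tool_from_camera" (4x4, takes a point from camera to tool coordinates, whose origin is the TCP and whose axes are the flange's). Camera axes: x right, y down, z forward; pixel columns grow to the right and rows downward; lengths in m; the calibration is good to about 2 mm. A picture is of the moment at which its call begins: read the wrist's pose just before it. camera_model takes no time and is no camera call.
- manip.finish_job(): hands the job in; it is judged then, once.
Trained networks look in the newest picture that a camera, given by its name, has taken for a name from the list of things; names that differ only in an ending like _2 or _b are one class to them, and where a whole thing is asked for, a point or a joint stands for the part that bears it (a point fixed in the world has none). Each returns a list of dicts, best first, with "conf" (0 to 1); they miss things now and then, are a little off and sometimes report something else, mostly with a low value. They report only what shows in the picture. A call takes as long as a camera call. They do not tell look-alikes from the thing itself.
- manip.cut_out(query, camera): "region" (384x512 bool, what is visible of it) and "point" ([column, row] as shares, 0 to 1, of the picture: columns of its width, rows of its height, amid what is visible of it).
- manip.spot_point(query, camera): "point" ([column, row] as shares, 0 to 1, of the picture: columns of its width, rows of its height: a listed point, or the origin of a listed thing).
The state is a dict: "t": time; "qpos": joint angles; "qd": joint speeds; "tau": joint torques, N m; "tcp_pos": TCP position; "ee_rot": TCP orientation; "ft_force": force on the tool from outside, world axes, zero at the start; "wrist_torque": the same for the moment, N m; "opening": opening from 0.0 (shut) to 1.0 (fully open); "grip_force": force on a finger pad.
Only numpy, scipy, OpenCV 4.12 (cv2) and the standard library are available. Lean on these libraries where they do the work, as an engineer would, in place of code of your own. Each camera call takes 0.05 s, during which the arm holds its last target. There are 200 camera calls.

## Working session

There is one attempt and no reset: what is moved stays moved. The work goes in short steps, Python scripts to look and compute and a tool call to move; the robot and the scene stay as the last step left them, time stands still between calls to the robot, and variables do not carry over. Pictures are saved under pics/ and viewed, at most 10 in all, crops included, and the job is handed in when it is done.

Besides the shell and the picture viewer there is one more tool, called after "Call:" by a JSON object that holds its "method" and its "body", one argument or row to a line. play_rows: Moves the arm, as the interface text tells. Its arguments: {"type":"object","properties":{"plan":{"type":"string"},"grip_force":{"type":"number"}},"required":["plan"]}

```bash
mkdir -p pics; cat > h.py <<'E'
from cell import manip
import numpy as np, cv2
from scipy.spatial.transform import Rotation as Ro
def cam(name):
    c=manip.camera_model(name); K=np.array(c["mtx"])
    if name!="wrist": return K,np.array(c["R"]),np.array(c["t"])
    s=manip.read_state(); T=np.eye(4); T[:3,:3]=Ro.from_rotvec(s["ee_rot"]).as_matrix(); T[:3,3]=s["tcp_pos"]
    M=np.linalg.inv(T@np.array(c["tool_from_camera"])); return K,M[:3,:3],M[:3,3]
def ray(name,px,z,C=None):
    K,R,t=C or cam(name); d=R.T@np.linalg.solve(K,[px[0],px[1],1]); o=-R.T@t
    return o+d*(z-o[2])/d[2]
def proj(C,X):
    K,R,t=C; p=K@(R@np.array(X)+t); return p[:2]/p[2]
def save(n,img): cv2.imwrite("pics/"+n,img[:,:,::-1])
E
python3 - <<'E'
from h import *
print(manip.read_state())
a=manip.snapshot("scene");b=manip.snapshot("top")
save("s.png",a); save("t.png",b)
for cn in("top","scene"):
  C=cam(cn); print(cn,"campos",-C[1].T@C[2])
  for q,z in (("bin_rim",.154),("bin",.14),("stand",0),("pan_mid",.105),("stand_yellow",0),("spray_can",0)):
    for r in manip.spot_point(q,cn)[:4]:
        p=np.array(r["point"])*[512,384]; print(q,round(r["conf"],2),p.round(),ray(cn,p,z,C).round(3))
E
```

```text
{'t': 0.0, 'qpos': array([ 1.23857992e+00,  1.31110466e-01,  1.48926489e+00, -9.49645132e-06,
        1.52298680e+00, -8.53923819e-02]), 'qd': array([ 6.82547098e-04, -1.34785930e-03,  2.28581662e-03,  3.22138041e-05,
       -4.36981464e-05, -9.66090545e-05]), 'tau': array([ 6.33755262e-04, -5.59807241e+01, -4.91780734e+01,  7.69659667e-02,
        3.48845765e-02, -1.69011610e-04]), 'tcp_pos': array([0.14640313, 0.58133088, 0.23962559]), 'ee_rot': array([-3.86681971e-01, -3.11734307e+00,  2.72193326e-03]), 'ft_force': array([-0.16125216,  1.09573776,  0.5187017 ]), 'wrist_torque': array([-0.00078656, -0.0040027 , -0.00989821]), 'grip_force': 0.0, 'opening': 0.9983621544490412}
top campos [ 0.4544896  -0.03318439  1.42083539]
bin_rim 0.86 [261. 251.] [ 0.357 -0.055  0.154]
bin_rim 0.76 [257. 155.] [ 0.675 -0.039  0.154]
bin_rim 0.64 [217. 204.] [0.512 0.092 0.154]
bin 0.77 [255. 154.] [ 0.683 -0.032  0.14 ]
bin 0.76 [261. 247.] [ 0.37  -0.052  0.14 ]
stand 0.62 [206. 143.] [0.747 0.153 0.   ]
stand 0.56 [217. 202.] [0.526 0.108 0.   ]
pan_mid 0.62 [338. 195.] [ 0.549 -0.317  0.105]
stand_yellow 0.67 [157. 223.] [0.449 0.33  0.   ]
spray_can 0.85 [404. 202.] [ 0.53  -0.586  0.   ]
scene campos [1.59258171 0.24595441 1.01310184]
bin_rim 0.83 [246. 236.] [ 0.79  -0.01   0.154]
bin_rim 0.64 [267. 179.] [ 0.474 -0.022  0.154]
bin_rim 0.6 [295. 193.] [0.531 0.096 0.154]
bin_rim 0.26 [406. 223.] [0.578 0.485 0.154]
bin 0.88 [267. 186.] [ 0.5   -0.016  0.14 ]
bin 0.87 [293. 205.] [0.579 0.102 0.14 ]
bin 0.65 [246. 249.] [0.828 0.003 0.14 ]
pan_mid 0.56 [190. 185.] [ 0.534 -0.321  0.105]
stand_yellow 0.88 [358. 223.] [0.455 0.346 0.   ]
spray_can 0.68 [135. 191.] [ 0.521 -0.594  0.   ]
```

```bash
python3 -c "
import cv2,numpy as np
a=cv2.imread('pics/s.png');b=cv2.imread('pics/t.png')
cv2.imwrite('pics/s2.png',cv2.resize(a,(800,600)));cv2.imwrite('pics/t2.png',cv2.resize(b,(800,600)))"
```

```text
(no output)
```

View pics/s2.png

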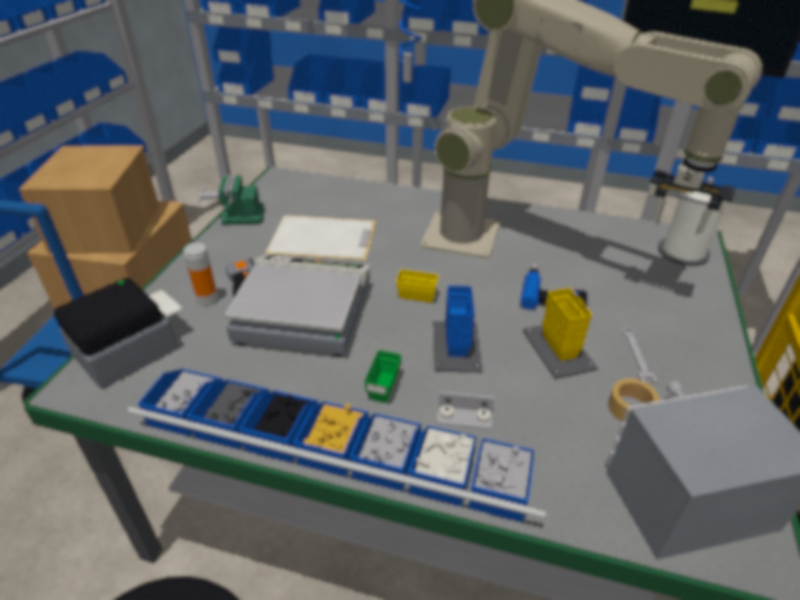

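View pics/t2.png

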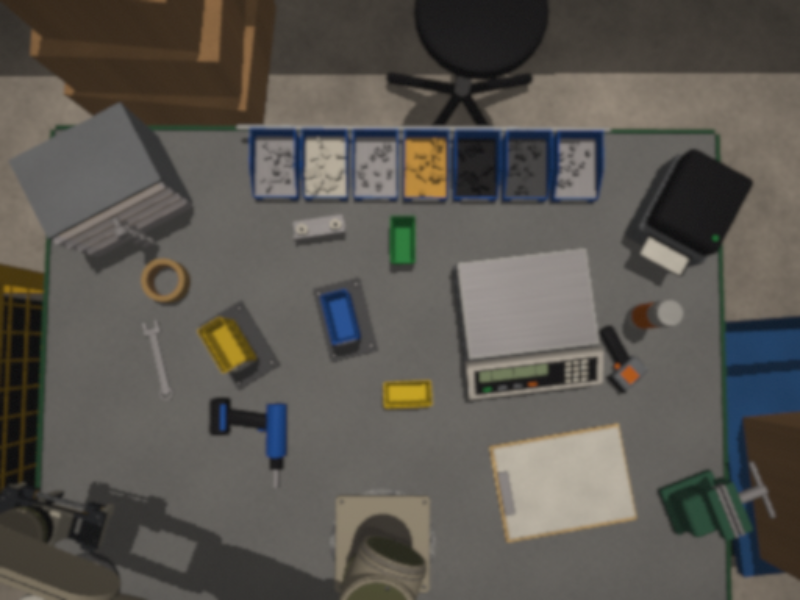

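The scene shows the blue stack at about (457,320) in the enlarged scene picture and (340,320) in the enlarged top picture. The scale pan is at about (527,303) in the top picture. The other hits are the yellow and green look-alikes. Next I'll get the yaw of the bin and the pan.

```bash
cat > yaw.py <<'E'
from h import *
def rect(cn,guess,z,img,C,r=70):
    hsv=cv2.cvtColor(img,cv2.COLOR_RGB2HSV); m=cv2.inRange(hsv,(105,110,40),(125,255,255))
    g=proj(C,guess); n,l,st,ce=cv2.connectedComponentsWithStats(m)
    i=min((k for k in range(1,n) if st[k,4]>80),key=lambda k:np.hypot(*(ce[k]-g)))
    cs,_=cv2.findContours((l==i).astype(np.uint8),0,1); pts=cs[0][:,0]
    W=np.array([ray(cn,p,z,C)[:2] for p in pts],np.float32)
    return cv2.minAreaRect(W),cv2.boxPoints(cv2.minAreaRect(W)),st[i]
E
python3 - <<'E'
from yaw import *
b=cv2.imread('pics/t.png')[:,:,::-1].copy();C=cam("top")
print(rect("top",(.515,.092,.154),.154,b,C))
hit=[r for r in manip.cut_out("scale","top")][:1]
hsv=cv2.cvtColor(b,cv2.COLOR_RGB2HSV)
print([r["conf"] for r in hit])
# pan corners read off the picture (800x600 px)
P=np.array([ray("top",np.array(p)*.64,.105,C)[:2] for p in((459,264),(586,250),(598,344),(470,357))]);print(P.round(3),P.mean(0))
s=manip.read_state();print(Ro.from_rotvec(s["ee_rot"]).as_matrix().round(3))
E
```

```text
(((0.5185679793357849, 0.09237382560968399), (0.10952014476060867, 0.06266399472951889), 14.73236083984375), array([[0.4576403 , 0.10875005],
       [0.47357607, 0.04814617],
       [0.57949567, 0.07599761],
       [0.5635599 , 0.13660148]], dtype=float32), array([205, 185,  26,  36, 623], dtype=int32))
[0.7]
[[ 0.637 -0.166]
 [ 0.67  -0.448]
 [ 0.462 -0.471]
 [ 0.432 -0.19 ]] [ 0.55054266 -0.31870524]
[[-0.97   0.244 -0.   ]
 [ 0.244  0.97  -0.   ]
 [ 0.    -0.    -1.   ]]
```

Call:
{"method": "play_rows", "body": {
  "plan": "90 -240 -192 -40 -0.25;90 -240 -192 -40 -0.25;90 -240 -192 -40 -0.25;90 -240 -192 -40 -0.25;90 -240 -192 -40 -0.25;90 -240 -192 -40 -0.25;90 -240 -192 -40 -0.25;90 -480 -384 -40 -0.503;90 -480 -384 -40 -0.503;90 -480 -384 -40 -0.503;90 -480 -384 -40 -0.503;90 -480 -384 -40 -0.503;90 -480 -384 -40 -0.503;90 -480 -384 -40 -0.503;90 -480 -384 -40 -0.503;90 -480 -384 -40 -0.503;90 -480 -384 -40 -0.503;90 -480 -384 -40 -0.503"
}}

```text
t: 2.55
tcp_pos: [0.5176, 0.0937, 0.2808]
ee_rot: [-0.405, 3.115, 0.0]
ft_force: [-0.2, 0.6, 0.5]
opening: 0.971
grip_force: 0.0
```

```bash
python3 - <<'E'
from yaw import *
C=cam("wrist");im=manip.snapshot("wrist");save("w1.png",im)
s=manip.read_state();R=Ro.from_rotvec(s["ee_rot"]).as_matrix();print(s["t"],s["tcp_pos"],R.round(3),s["qpos"].round(2))
r=rect("wrist",(.518,.092,.154),.154,im,C);print(r)
for q in manip.spot_point("bin_rim","wrist")[:2]:
    p=np.array(q["point"])*[512,384];X=ray("wrist",p,.154,C);print(q["conf"],p,X,R.T@(X-s["tcp_pos"]))
E
```

```text
2.6 [0.51770372 0.09353157 0.28085759] [[-0.967 -0.255  0.   ]
 [-0.255  0.967  0.   ]
 [-0.     0.    -1.   ]] [ 0.08 -0.08  1.63  0.    1.59 -1.75]
(((0.51535564661026, 0.090884730219841), (0.11655248701572418, 0.0607474260032177), 14.736377716064453), array([[0.45127007, 0.1054355 ],
       [0.46672258, 0.04668627],
       [0.5794412 , 0.07633396],
       [0.5639887 , 0.1350832 ]], dtype=float32), array([ 218,  116,   75,  134, 8911], dtype=int32))
0.66 [111.4112 282.3936] [ 0.63848308 -0.01408752  0.154     ] [-0.08924563 -0.13491059  0.12687286]
0.57 [258.5088 193.1904] [0.52027924 0.09543325 0.154     ] [-0.00292526  0.00116197  0.12685894]
```

View pics/w1.png

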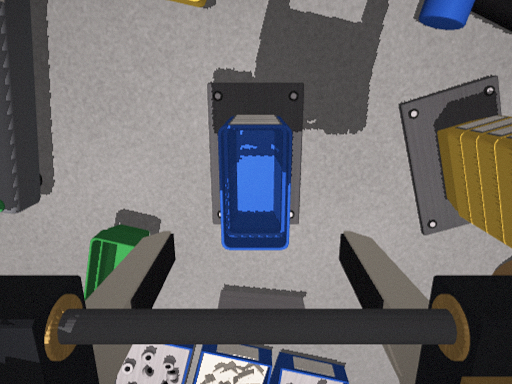

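The wrist view shows the blue rim at columns 219–291 and rows 124–248. It lines up with the tool to within 2 mm and its yaw is right, so I'll descend and grip.

Call:
{"method": "play_rows", "body": {
  "plan": "90 0 -1 40 0;90 0 -1 75 0;90 0 -1 100 0;90 0 -1 115 0;90 0 -1 125 0;90 0 -1 125 0;90 0 -1 125 0"
}}

```text
t: 3.35
tcp_pos: [0.5192, 0.0914, 0.1569]
ee_rot: [-0.401, 3.114, -0.0]
ft_force: [0.8, -0.2, 1.1]
opening: 0.967
grip_force: 0.0
```

Call:
{"method": "play_rows", "body": {
  "plan": "50 0 0 0 0;50 0 0 0 0;50 0 0 0 0;50 0 0 0 0;50 0 0 0 0;50 0 0 0 0;50 0 0 0 0;50 0 0 0 0;50 0 0 0 0;50 0 0 0 0",
  "grip_force": 40
}}

```text
t: 4.35
tcp_pos: [0.5186, 0.0917, 0.156]
ee_rot: [-0.402, 3.115, 0.001]
ft_force: [-1.7, 5.8, 6.1]
opening: 0.64
grip_force: 40.0
```

Gripped at 60 mm opening. Now a slow vertical pull.

Call:
{"method": "play_rows", "body": {
  "plan": "50 0 0 -2 0;50 0 0 -4 0;50 0 0 -6 0;50 0 0 -8 0;50 0 0 -10 0;50 0 0 -12 0;50 0 0 -15 0;50 0 0 -18 0;50 0 0 -21 0;50 0 0 -24 0;50 0 0 -24 0"
}}

```text
t: 5.45
tcp_pos: [0.5194, 0.0909, 0.1811]
ee_rot: [-0.401, 3.113, -0.001]
ft_force: [-0.1, -0.4, -0.4]
opening: 0.642
grip_force: 40.0
```

```bash
python3 - <<'E'
from h import *
im=manip.snapshot("wrist");im2=manip.snapshot("scene")
save("w2.png",np.hstack([cv2.resize(im,(400,300)),cv2.resize(im2[130:290,200:413],(400,300))]))
s=manip.read_state();print(s["t"],s["tcp_pos"],s["ft_force"],s["wrist_torque"],s["opening"],s["qpos"])
E
```

```text
5.55 [0.51893509 0.09099724 0.1803633 ] [-0.07554459  0.21373305 -0.00174122] [0.01002057 0.00730521 0.00358585] 0.640869491901029 [ 7.65478773e-02 -3.25537879e-02  1.76746159e+00 -4.38771685e-04
  1.40531404e+00 -1.75024271e+00]
```

View pics/w2.png

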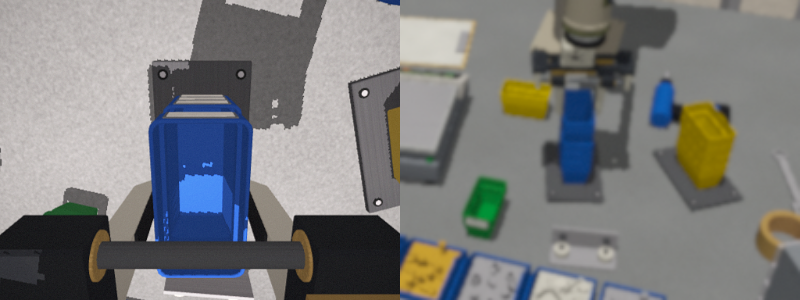

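The bin is loose and upright in the grip, and the stack is still standing. Next I lift clear, then carry it to the pan.

Call:
{"method": "play_rows", "body": {
  "plan": "50 0 0 -10 0;50 0 0 -25 0;50 0 0 -40 0;50 0 0 -55 0;50 0 0 -66 0;50 0 0 -66 0;50 0 0 -66 0;50 6 -32 -66 0;50 12 -64 -66 0.02;50 19 -104 -66 0.04;50 26 -144 -66 0.06;50 34 -184 -66 0.08;50 42 -224 -66 0.1;50 49 -264 -66 0.12;50 57 -304 -66 0.14;50 64 -344 -66 0.14;50 71 -380 -66 0.14;50 75 -403 -66 0.14;50 75 -403 -66 0.14;50 75 -403 -66 0.14"
}}

```text
t: 7.55
tcp_pos: [0.5474, -0.3174, 0.2441]
ee_rot: [0.181, -3.135, -0.003]
ft_force: [0.3, 0.5, -0.5]
opening: 0.643
grip_force: 40.0
```

```bash
python3 - <<'E'
from h import *
im=manip.snapshot("wrist");im2=manip.snapshot("top")
save("w3.png",np.hstack([cv2.resize(im,(400,300)),cv2.resize(im2[130:290,180:393],(400,300))]))
s=manip.read_state();print(s["t"],s["tcp_pos"],s["ft_force"],s["opening"],s["qpos"].round(2))
for n in("top","wrist"):
  for q in manip.spot_point("pan_mid",n)[:2]: print(n,q["conf"],ray(n,np.array(q["point"])*[512,384],.105))
E
```

```text
7.65 [ 0.54790193 -0.31646722  0.24492758] [ 0.19853367 -0.45442451 -1.15318951] 0.6419701894822242 [-0.6   0.22  1.38  0.    1.54 -2.29]
top 0.72 [0.42315363 0.48372467 0.105     ]
```

View pics/w3.png

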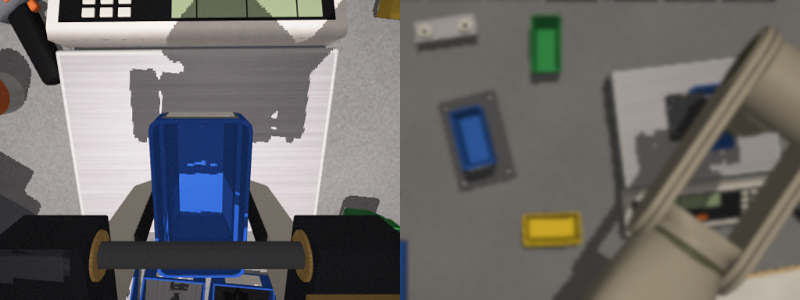

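The bin is centred over the pan: bin columns 150–250, pan columns 58–335. The stack still stands. Lowering now.

Call:
{"method": "play_rows", "body": {
  "plan": "50 0 0 15 0;50 0 0 30 0;50 0 0 45 0;50 0 0 55 0;50 0 0 60 0;50 0 0 64 0;50 0 0 66 0;50 0 0 68 0;50 0 0 68 0;50 0 0 68 0"
}}

```text
t: 8.75
tcp_pos: [0.5483, -0.3178, 0.1781]
ee_rot: [-0.182, 3.136, -0.001]
ft_force: [0.1, 0.9, -0.0]
opening: 0.643
grip_force: 40.0
```

Call:
{"method": "play_rows", "body": {
  "plan": "50 0 0 1 0;50 0 0 2 0;50 0 0 2 0;50 0 0 2 0"
}}

```text
t: 9.15
tcp_pos: [0.548, -0.3176, 0.1756]
ee_rot: [0.182, -3.136, -0.0]
ft_force: [1.5, 0.0, -1.0]
opening: 0.638
grip_force: 40.0
```

Call:
{"method": "play_rows", "body": {
  "plan": "50 0 0 1 0;50 0 0 1 0;50 0 0 2 0;50 0 0 2 0;50 0 0 2 0"
}}

```text
t: 9.65
tcp_pos: [0.548, -0.3176, 0.1736]
ee_rot: [0.182, -3.136, -0.0]
ft_force: [0.7, 1.1, -0.7]
opening: 0.642
grip_force: 40.0
```

Call:
{"method": "play_rows", "body": {
  "plan": "50 0 0 1 0;50 0 0 1 0;50 0 0 1 0"
}}

```text
t: 9.95
tcp_pos: [0.5482, -0.3177, 0.173]
ee_rot: [-0.182, 3.136, -0.001]
ft_force: [-0.2, -0.8, 3.5]
opening: 0.646
grip_force: 40.0
```

Call:
{"method": "play_rows", "body": {
  "plan": "50 0 0 1 0;50 0 0 1 0;50 0 0 1 0"
}}

```text
t: 10.25
tcp_pos: [0.5482, -0.3177, 0.173]
ee_rot: [-0.182, 3.136, -0.001]
ft_force: [-3.6, 2.3, 8.6]
opening: 0.64
grip_force: 40.0
```

The bin is on the pan at about 9 N. I'll release it and retreat straight up.

Call:
{"method": "play_rows", "body": {
  "plan": "70 0 0 -1 0;80 0 0 -1 0;90 0 0 -1 0;90 0 0 -1 0;90 0 0 -1 0;90 0 0 -1 0;90 0 0 -1 0",
  "grip_force": 10
}}

```text
t: 10.95
tcp_pos: [0.548, -0.3176, 0.1726]
ee_rot: [0.182, -3.136, -0.0]
ft_force: [-0.6, -0.5, -0.8]
opening: 0.967
grip_force: 0.0
```

Call:
{"method": "play_rows", "body": {
  "plan": "90 0 0 -10 0;90 0 0 -25 0;90 0 0 -50 0;90 0 0 -85 0;90 0 0 -120 0;90 0 0 -150 0;90 0 0 -150 0;90 0 0 -150 0;90 0 0 -150 0"
}}

```text
t: 11.85
tcp_pos: [0.5477, -0.3174, 0.3221]
ee_rot: [0.182, -3.135, -0.001]
ft_force: [0.3, -0.2, -0.4]
opening: 0.97
grip_force: 0.0
```

```bash
python3 - <<'E'
from h import *
im=manip.snapshot("wrist");im2=manip.snapshot("scene")
save("w4.png",np.hstack([cv2.resize(im,(400,300)),cv2.resize(im2[100:290,100:353],(400,300))]))
s=manip.read_state();print(s["t"],s["tcp_pos"],s["ft_force"],s["opening"])
for q in manip.spot_point("bin_rim","wrist")[:2]: print(q["conf"],ray("wrist",np.array(q["point"])*[512,384],.171))
E
```

```text
11.95 [ 0.54751939 -0.31729226  0.32117065] [-0.52301115  0.45136472 -0.01054571] 0.9664622444047261
0.77 [ 0.64089734 -0.11683943  0.171     ]
0.76 [ 0.54801725 -0.31994371  0.171     ]
```

View pics/w4.png

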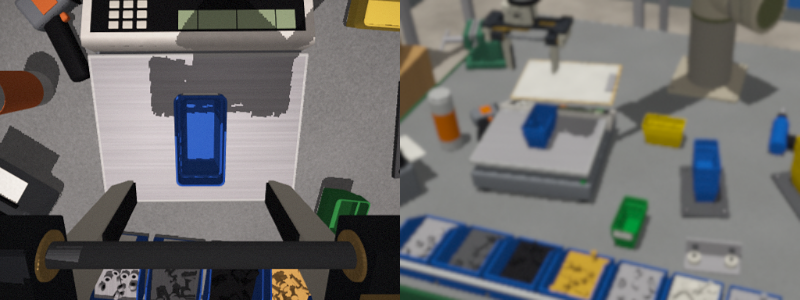

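The bin stands upright and released on the pan. One quick check of its centring along the pan's x, then I'll hand in.

```bash
python3 - <<'E'
from h import *
C=cam("wrist")
P=np.array([ray("wrist",np.array(p)*1.28,.105,C)[:2] for p in((90,53),(308,53),(295,201),(106,201))]);print(P,P.mean(0),np.linalg.norm(P-np.roll(P,1,0),axis=1))
B=np.array([ray("wrist",np.array(p)*1.28,.171,C)[:2] for p in((175,96),(226,96),(224,186),(177,186))]);print(B.mean(0))
E
```

```text
[[ 0.46211881 -0.4715741 ]
 [ 0.42949991 -0.1905665 ]
 [ 0.64097384 -0.16051055]
 [ 0.67404682 -0.44863592]] [ 0.55165985 -0.31782177] [0.21316576 0.28289444 0.21359911 0.29001733]
[ 0.54826419 -0.3174814 ]
```

The bin is within 4 mm of the pan's middle.

```bash
python3 -c "
from cell import manip
print(manip.finish_job())"
```

```text
the job is handed in; nothing more can be done
None
```

The top blue bin is standing upright and released on the scale, about 4 mm from the middle of the pan. The rest of the stack is still standing and nothing else was moved; the job is handed in, but no verdict came back.

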